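# Clamp a heat sink in the one-hand bench clamp

### The job

Stand the finned heat sink upright on the bed of the bench clamp, centred between the jaws with its fin-end faces to the jaws, and let go of it. Then squeeze the clamp's ratcheting trigger again and again until the sliding jaw presses the heat sink firmly and squarely against the fixed jaw, without bending its fins, and let the trigger spring back. Drive the jaw only with the trigger, and leave the other things on the bench alone.

Things in the scene. Friction and masses are not known exactly. Their poses are not given: they have to be found in the camera images.
- sink_center (a point): centre of the aluminium heat sink, the loose block with 7 thin upright fins: 36 (its x) x 56 (its y) x 50 tall (z), 0.13 to 0.25 kg, standing on its base, so its centre is 25 above what it stands on. Grasp it by the two flat outer fins, 56 apart along its y; its x faces (the comb of fin ends, 36 apart) are the ones for the jaws
- clamp: one-hand bar clamp bolted to the bench. Origin: centre of the underside of its bed, a plate 270 (x) x 100 x 14. x runs along the bar: fixed jaw at +x (face at x 104, 54 wide, up to z 70), the sliding jaw facing it, then the housing (x -110 to -20, 46 wide, top z 85) with trigger pivot (x -50, z 75) and fixed grip post (x -95 to -77, 30 wide, top z 160)
- bed_spot (a point): the point on top of the clamp's bed (14 above the bench) midway across the jaws where the heat sink's base centre can be set down clear of both jaws; the axes are the clamp's. The fixed jaw face is 29 further along +x
- fixed_face (a point): centre of the fixed jaw's face, 104 along the clamp's x from its origin, 42 above the bench
- jaw: sliding jaw with toothed bar. Origin: in the plane of its rubber face, mid-width, at bench height; the trigger drives it along the clamp's +x towards the fixed jaw (65 to 89 between the faces at the start). Face 44 wide, z 19 to 65; it yields 1 per 10 N. A ratchet: it stays where it was driven to. Never push it by hand (3 N at most)
- trigger_pad (a point): front of the smooth round cross bead (34 wide, 12 thick) on the black trigger lever, the place to push, 143 above the bench. A squeeze moves it 22 along the clamp's -x, towards the grip post; bead to back of post is 67 at rest; the lever ends 13 above it. Pushed slowly (30/s), driving the free jaw takes 9 to 12 N here; 16 to 18 N at the stall grips firmly; over 21 N bends the fins
- trigger (a joint): trigger angle: 0 released (its spring returns it), 0.32 at the end stop, which feels solid but does not load the jaw. A full squeeze then full release (below 0.02) moves the jaw 10 on (the first 5 to 15). With the jaw on the work the trigger stiffens and stalls short of the stop. If it stalls only near the stop (over 0.27), release and squeeze again
- screwdriver: a loose screwdriver, 200 long, orange handle (bystander; origin: centre of its underside)
- wrench: a loose open-ended wrench, 170 long (bystander; origin: centre of its underside)
- screw_jar: a clear jar with steel cap, 56 across, 62 tall (bystander; origin: centre of its underside)
- transformer: a small transformer, plain dark steel core 50 x 64 x 44 with a white winding, no fins (bystander; origin: centre of its underside)
- display_board: a loose green circuit board, 80 x 130 (bystander; origin: centre of its underside)
- relay: a small orange relay cube, 30 x 30 x 34 (bystander; origin: centre of its underside)
- pipe_ring: a copper pipe ring, 90 across, 12 high (bystander; origin: centre of its underside)
- sink: the heat sink itself: origin at the centre of its underside, 25 under its centre; axes as for its centre
Mind the look-alikes: they are no part of the job. Leave any green look-alike of the sink alone.

How it is judged (in metres and radians):
On the way, in this order (a step that is already met when the one before it is completed fails the run):
1. the heat sink stands upright on the clamp's bed between the jaws, centred within 12 mm, and has been let go, the jaw not yet touching it (z of sink_center in the frame of clamp between 0.035 and 0.043 m and y of sink_center in the frame of clamp between -0.012 and 0.012 m and angle between sink_center's own z axis and vertical below 0.08 rad and x of sink_center in the frame of clamp between 0.05 and 0.095 m and angle between the x axis of sink_center and the x axis of clamp, either way round below 0.35 rad and contact force between the fingers and sink below 0.2 N and contact force between jaw and sink below 1 N), for 0.2 s.
2. the sliding jaw presses the heat sink with at least 6 N (contact force between jaw and sink above 6 N), for 0.05 s.
At the end, for the whole second after the job is handed in: The heat sink stands on the bed (height within 4 mm, upright within 0.08 rad), centred across the jaws within 12 mm, flush against the fixed jaw (within 3 mm, squared within 0.06 rad), held by the sliding jaw with at least 5 N, at rest, and the trigger is released (below 0.03 rad) (z of sink_center in the frame of clamp between 0.035 and 0.043 m and y of sink_center in the frame of clamp between -0.012 and 0.012 m and angle between sink_center's own z axis and vertical below 0.08 rad and x of sink_center in the frame of clamp between 0.083 and 0.089 m and angle between the x axis of sink_center and the x axis of clamp, either way round below 0.06 rad and contact force between jaw and sink above 5 N and value of joint trigger below 0.03 rad and linear speed of sink below 0.01 m/s); the robot touches nothing.
It fails at once if the sliding jaw presses the heat sink with more than 22 N (fins bend) (contact force between jaw and sink above 22 N).
It fails at once if the robot pushes the sliding jaw itself (over 3 N) (contact force between any of the fingers, the arm and jaw above 3 N).
It fails at once if another thing on the bench is moved by more than 15 mm (distance of any of screwdriver, wrench, screw_jar, transformer, display_board, relay, pipe_ring from where it was at the start of the episode above 0.015 m).
It also fails if it takes over 61 s, if anything falls off the work surface, if the arm or the gripper's body presses on something with over 40 N, if the wrist force passes 120 N, or if a joint passes its speed limit or range.

### The arm

A 7-joint arm with a two-finger parallel gripper is mounted at the origin on the work surface. World frame = base frame: x ahead of the robot, y to its left, z up, the work surface at z = 0. Lengths are in mm, angles in rad, forces in N, time in s.
With the tool pointing down it reaches from about 400 to 875 mm from the base axis. Payload 4.4 kg.
Tool frame: the origin (TCP) lies on the centre line of the jaws, within the pads' length; the fingertips stand 25 mm ahead of it and the grasp point (between the pads) lies 6 mm ahead of it (ctrl.finger_overhang is the distance from the TCP to the fingertips, in mm); z points along the fingers, y is the line along which they close (so a half turn about z gives the same grasp; the last joint's range is limited). The gripper opens to 85 mm and grips with 20 to 120 N. Pads are 22 mm wide; open, the fingers measure 114 mm over their backs; the gripper's body (76 mm by 85 mm) begins 54 mm behind the grasp point. The pads swing forward as they close: fully open they stand 13 mm farther back than shut.
Start: joints at [1.12, 0.628, 0.038, 1.517, -0.027, 0.996, -0.02], TCP at [244.022, -602.471, 218.113] pointing down, gripper open.
Joint ranges: [-3.06, 3.06], [-0.37, 2.12], [-1.25, 1.32], [0.18, 2.47], [-1.1, 4.24], [0.23, 1.98], [-2.94, 2.94]. Speed limits (rad/s): [2.57, 2.57, 3.14, 3.14, 3.14, 3.14, 3.14].

### API

Orientations are given as [roll, pitch, yaw] about the fixed x, y, z axes, in that order (R = Rz(yaw) Ry(pitch) Rx(roll)).
In Python, from cell import ctrl gives the robot as it stands. The module is installed in compiled form; this text tells all that it offers.
- The arm moves only by the tool play_rows, never from a script. Its argument "targets" is a list of rows, each a list of 5 numbers: the closure, from 0 (fully open) to 1 (shut), then the shift along the tool's x, y, z in cm, then the turn about the tool's z in degrees. In form: [[gripper, dx, dy, dz, spin], ...]. A call has 1 to 10 rows; each row is the pose to reach, as a shift and turn from the pose commanded when the call began, along the tool's axes at that moment; what a row does not reach only later rows make up. A row lasts 1/10 s, in which the tool goes at most 50 mm and 8.59 degrees, less where a joint would pass 70% of its speed; a pose out of reach is approached as far as the arm can. A call with a gripper value outside its range is refused whole. The fingers move at their own pace and stop on an object; the grip force is fixed at half the most. Time passes only in rows, so rows that repeat a pose let the fingers close. It gives the time, the measured TCP pose, the force, the opening and the grip force at its end, in the units of the state.
- ctrl.read_state(): the state, without advancing time (a new reading comes with each control period).
- ctrl.get_image(name): name is "side" or "top" or "wrist"; returns (picture, depth): 384x512x3 uint8, red, green, blue; 384x512 float32, mm along the optical axis (not along the pixel's ray), 0 where there is no reading.
- ctrl.calibration(name): a dict with "vfov" (degrees; the focal length in pixels is half the picture's height over the tangent of half this angle, whatever the lens; pixels are square), "cx", "cy" (the principal point, pixels), "extrinsics" (4x4, takes a point from camera to world coordinates); the wrist camera has in their place "mount" (4x4, takes a point from camera to tool coordinates, whose origin is the TCP and whose axes are the flange's). Camera axes: x right, y down, z forward; pixel columns grow to the right and rows downward; lengths in mm; the calibration is good to about 2 mm. A picture is of the moment at which its call begins: read the wrist's pose just before it. calibration takes no time and is no camera call.
- ctrl.finish_job(): hands the job in; it is judged then, once.
Trained networks look in the newest picture that a camera, given by its name, has taken for a name from the list of things; names that differ only in an ending like _2 or _b are one class to them, and where a whole thing is asked for, a point or a joint stands for the part that bears it (a point fixed in the world has none). Each returns a list of dicts, best first, with "confidence" (0 to 1); they miss things now and then, are a little off and sometimes report something else, mostly with a low value. They report only what shows in the picture. A call takes as long as a camera call. They do not tell look-alikes from the thing itself.
- ctrl.search_frame(camera, name): "bbox" ([left, top, right, bottom] in pixels, round what is visible of it).
- ctrl.trace(camera, name): "pixels" (384x512 bool, what is visible of it) and "bbox" ([left, top, right, bottom] in pixels, round what is visible of it).
The state is a dict: "clock": time; "qpos": joint angles; "qd": joint speeds; "tau": joint torques, N m; "eef_pos": TCP position; "tool_rot": TCP orientation; "force": force on the tool from outside, world axes, zero at the start; "torque": the same for the moment, N m; "width": finger opening in mm; "gripper_force": force on a finger pad.
Only numpy, scipy, OpenCV 4.12 (cv2) and the standard library are available. Lean on these libraries where they do the work, as an engineer would, in place of code of your own. Each camera call takes 0.05 s, during which the arm holds its last target. There are 200 camera calls.

## Working session

There is one attempt and no reset: what is moved stays moved. The work goes in short steps, Python scripts to look and compute and a tool call to move; the robot and the scene stay as the last step left them, time stands still between calls to the robot, and variables do not carry over. Pictures are saved under pics/ and viewed, at most 10 in all, crops included, and the job is handed in when it is done.

Besides the shell and the picture viewer there is one more tool, called as a command line: name --pt "numbers of a row" for each row, then --argument value for the rest. play_rows: Moves the arm, as the interface text tells. Its arguments: {"type":"object","properties":{"targets":{"type":"array"}},"required":["targets"]}

```bash
mkdir -p pics; cat > h.py <<'E'
import numpy as np, cv2
from cell import ctrl
from scipy.spatial.transform import Rotation as R
def tool():
    s=ctrl.read_state(); T=np.eye(4); T[:3,:3]=R.from_euler('xyz',s['tool_rot']).as_matrix(); T[:3,3]=s['eef_pos']; return T
def ext(n):
    c=ctrl.calibration(n)
    return np.array(c['extrinsics']) if 'extrinsics' in c else tool()@np.array(c['mount'])
def cloud(n,d,E=None):
    c=ctrl.calibration(n); E=ext(n) if E is None else E
    f=192/np.tan(np.radians(c['vfov']/2)); v,u=np.mgrid[:384,:512]
    P=np.stack([(u-c['cx'])*d/f,(v-c['cy'])*d/f,d,np.ones_like(d)],-1)@E.T
    P=P[...,:3]; P[d<=0]=np.nan; return P
def save(n,img): cv2.imwrite(f'pics/{n}.png',img[...,::-1])
E
python3 - <<'E'
from h import *
s=ctrl.read_state(); print(s['clock'],s['eef_pos'],s['tool_rot'],s['width'],s['force'])
out=[]
for n in ['top','side']:
    c=ctrl.calibration(n); print(n,c['vfov'],np.round(c['extrinsics'],2).tolist())
    img,d=ctrl.get_image(n); P=cloud(n,d); np.savez(n,img=img,d=d,P=P); out.append(img)
    for o in ['sink','clamp','jaw','trigger_pad','transformer','screw_jar','relay']:
        for r in ctrl.trace(n,o)[:3]:
            m=r['pixels']; q=P[m]; q=q[~np.isnan(q[:,0])]
            if len(q): print(n,o,round(r['confidence'],2),np.round(r['bbox']),np.round(np.median(q,0)),np.round(np.percentile(q,[3,97],axis=0)).tolist())
save('a',cv2.resize(np.vstack(out),(800*512//1024*1,600)) if 0 else out[0]); save('b',out[1])
E
```

```text
0.0 [ 243.77492336 -601.8805256   217.2112216 ] [-3.13974451e+00  2.52942605e-05  3.84752492e-01] 85.49144285165163 [0.18339522 0.26485019 0.65089183]
top 44.47886385419432 [[-0.02, -0.99, 0.17, 362.23], [-1.0, 0.02, -0.0, 118.74], [-0.0, -0.17, -0.99, 1411.8], [0.0, 0.0, 0.0, 1.0]]
top sink 0.75 [192. 215. 212. 238.] [510. 272.  41.] [[483.0, 250.0, -0.0], [540.0, 297.0, 53.0]]
top sink 0.75 [168. 254. 193. 268.] [411. 335.  41.] [[391.0, 307.0, 0.0], [431.0, 363.0, 52.0]]
top sink 0.52 [208. 184. 232. 204.] [604. 214.  36.] [[578.0, 190.0, 3.0], [631.0, 238.0, 54.0]]
top clamp 0.8 [274. 174. 366. 225.] [575. -75.  14.] [[521.0, -202.0, 3.0], [642.0, 46.0, 151.0]]
top jaw 0.8 [310. 188. 346. 207.] [577. -73.  46.] [[561.0, -156.0, 12.0], [605.0, -51.0, 69.0]]
top trigger_pad 0.55 [338. 190. 342. 201.] [ 572. -114.  149.] [[559.0, -121.0, 115.0], [586.0, -109.0, 157.0]]
top transformer 0.87 [176. 177. 203. 204.] [616. 316.  42.] [[589.0, 287.0, 12.0], [646.0, 348.0, 48.0]]
top screw_jar 0.75 [225. 141. 246. 166.] [726. 166.  59.] [[708.0, 143.0, 13.0], [753.0, 190.0, 66.0]]
top relay
[... 541 characters left out ...]
[211. 213. 233. 247.] [597. 224.  44.] [[573.0, 190.0, 3.0], [634.0, 245.0, 53.0]]
side clamp 0.58 [230. 104. 307. 199.] [571. -66.  36.] [[524.0, -179.0, 9.0], [635.0, 50.0, 150.0]]
side jaw 0.61 [254. 148. 279. 170.] [581. -59.  52.] [[563.0, -112.0, 22.0], [607.0, -49.0, 71.0]]
side trigger_pad 0.64 [273. 116. 285. 142.] [ 572. -119.  125.] [[560.0, -129.0, 84.0], [587.0, -107.0, 158.0]]
side transformer 0.59 [180. 243. 210. 278.] [613. 332.  44.] [[588.0, 291.0, 7.0], [644.0, 354.0, 48.0]]
side screw_jar 0.59 [171. 186. 192. 213.] [728. 180.  43.] [[709.0, 114.0, 3.0], [756.0, 193.0, 66.0]]
side relay 0.66 [321. 223. 337. 240.] [358. 135.  31.] [[342.0, 111.0, 2.0], [374.0, 143.0, 38.0]]
```

View pics/a.png

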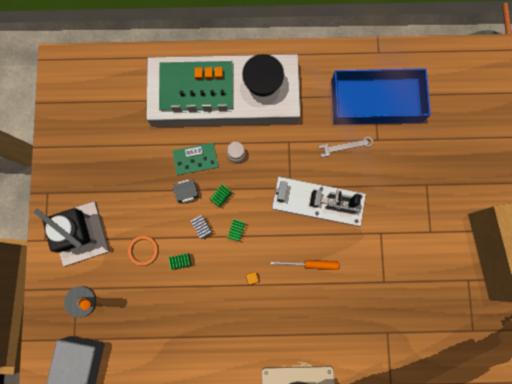

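View pics/b.png

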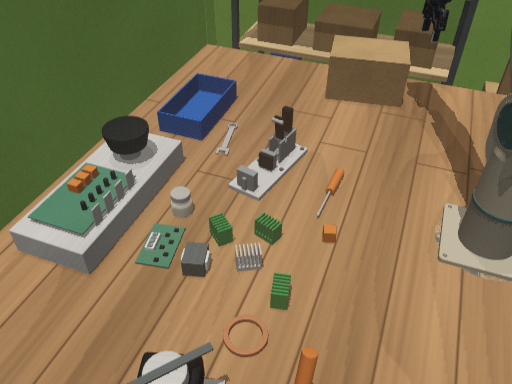

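The top picture shows the silver sink at (202,227), with green look-alikes at (221,196), (237,231) and (180,262). The clamp spans (275,185) to (365,212), with its fixed jaw on the left (+y). Next I fit both poses.

```bash
python3 - <<'E'
from h import *
for n,bb in [('top',(192,215,213,239)),('side',(235,241,263,273))]:
    z=np.load(n+'.npz'); P=z['P']; m=np.zeros((384,512),bool); m[bb[1]-3:bb[3]+3,bb[0]-3:bb[2]+3]=1
    q=P[m]; q=q[(q[:,2]>38)&(q[:,2]<60)]; r=cv2.minAreaRect(q[:,:2].astype(np.float32)); print(n,'sink',r,len(q),np.median(q[:,2]))
    q=P.reshape(-1,3)
    # bed
    k=(q[:,2]>9)&(q[:,2]<19)&(abs(q[:,0]-580)<90)&(abs(q[:,1]+75)<150); w=q[k]; print('bed',cv2.minAreaRect(w[:,:2].astype(np.float32)),len(w))
    k=(q[:,2]>30)&(abs(q[:,0]-580)<90)&(abs(q[:,1]+75)<150); w=q[k]; print('above',cv2.minAreaRect(w[:,:2].astype(np.float32)))
for n,o in [('top',(150,120,390,290)),('side',(160,90,350,320))]:
    im=np.load(n+'.npz')['img'][o[1]:o[3],o[0]:o[2]]; im=cv2.resize(im,None,fx=3 if n=='top' else 2.5,fy=3 if n=='top' else 2.5,interpolation=cv2.INTER_CUBIC); print(im.shape)
    save(n+'crop',im)
s=tool(); print(np.round(np.array(ctrl.calibration('wrist')['mount']),2).tolist(),ctrl.calibration('wrist')['vfov'],ctrl.finger_overhang)
E
```

```text
top sink ((510.5205993652344, 272.7661437988281), (57.3327751159668, 35.506351470947266), 27.91686248779297) 153 47.12052630108428
bed ((581.80810546875, -80.55331420898438), (269.75616455078125, 101.11424255371094), 77.30026245117188) 1688
above ((585.9204711914062, -76.31381225585938), (256.384765625, 54.69960021972656), 78.69669342041016)
side sink ((509.85272216796875, 272.0517883300781), (56.34516143798828, 38.81483459472656), 27.774921417236328) 233 50.827715758219256
bed ((583.0064086914062, -80.36151123046875), (273.83935546875, 102.87869262695312), 77.47036743164062) 1063
above ((587.7149047851562, -70.22428894042969), (246.06234741210938, 54.63072204589844), 79.09034729003906)
(510, 720, 3)
(575, 475, 3)
[[0.0, -0.96, -0.26, 65.2], [1.0, 0.0, -0.0, 0.4], [0.0, -0.26, 0.96, -156.05], [0.0, 0.0, 0.0, 1.0]] 59.940746764847766 25.0
```

View pics/topcrop.png

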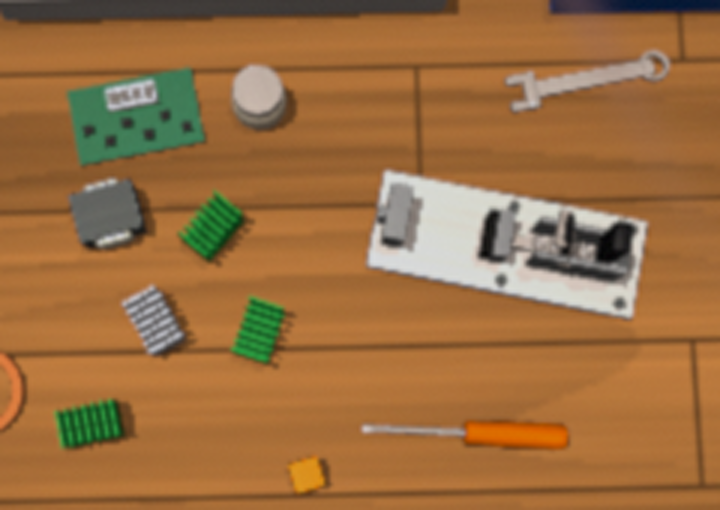

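```bash
cat >> h.py <<'E'
def delta(x,y,z,yaw=None):
    T=tool(); yc=np.degrees(ctrl.read_state()['tool_rot'][2])
    d=T[:3,:3].T@(np.array([x,y,z])-T[:3,3])/10
    sp=0 if yaw is None else -((yaw-yc+180)%360-180)
    print('delta',np.round(d,2),'spin',round(sp,1))
E
python3 - <<'E'
from h import *
delta(450,-150,240,75); delta(510.2,272.4,200,117.9)
E
```

```text
delta [ 36.08 -34.21  -2.19] spin -53.0
delta [ 57.51 -71.1    1.81] spin -95.9
```

play_rows --pt "0 36.1 -34.2 -2.2 -53" --pt "0 36.1 -34.2 -2.2 -53" --pt "0 36.1 -34.2 -2.2 -53" --pt "0 36.1 -34.2 -2.2 -53" --pt "0 36.1 -34.2 -2.2 -53" --pt "0 36.1 -34.2 -2.2 -53" --pt "0 36.1 -34.2 -2.2 -53" --pt "0 57.5 -71.1 1.8 -95.9" --pt "0 57.5 -71.1 1.8 -95.9" --pt "0 57.5 -71.1 1.8 -95.9"

```text
clock: 1.8
eef_pos: [421.3, -136.2, 225.1]
tool_rot: [3.141, 0.001, 1.766]
force: [0.2, 1.1, -0.1]
width: 85.3
gripper_force: 0.0
```

```bash
python3 - <<'E'
from h import *
s=ctrl.read_state(); print(s['clock'],s['eef_pos'],np.degrees(s['tool_rot']),s['qpos'])
delta(510.2,272.4,200,117.9)
E
```

```text
1.8 [ 421.25066388 -136.1911397   225.12453388] [1.79937870e+02 4.85147823e-02 1.01168153e+02] [ 0.5556454   0.34619981 -0.40372827  2.05075317  0.19157952  0.77843716
  0.23141238]
delta [38.36 16.64  2.5 ] spin -16.7
```

play_rows --pt "0 38.4 16.6 2.5 -16.7" --pt "0 38.4 16.6 2.5 -16.7" --pt "0 38.4 16.6 2.5 -16.7" --pt "0 38.4 16.6 2.5 -16.7" --pt "0 38.4 16.6 2.5 -16.7" --pt "0 38.4 16.6 2.5 -16.7" --pt "0 38.4 16.6 2.5 -16.7" --pt "0 38.4 16.6 2.5 -16.7" --pt "0 38.4 16.6 2.5 -16.7" --pt "0 38.4 16.6 2.5 -16.7"

```text
clock: 2.8
eef_pos: [511.3, 274.9, 199.6]
tool_rot: [3.14, -0.003, 2.056]
force: [-0.3, -0.2, -0.1]
width: 85.5
gripper_force: 0.0
```

play_rows --pt "0 0 0 0 0" --pt "0 0 0 0 0" --pt "0 0 0 0 0"

```text
clock: 3.1
eef_pos: [512.1, 268.4, 200.0]
tool_rot: [-3.141, 0.001, 2.049]
force: [0.3, -0.1, 0.2]
width: 85.4
gripper_force: 0.0
```

```bash
python3 - <<'E'
from h import *
s=ctrl.read_state(); print(s['clock'],s['eef_pos'],np.degrees(s['tool_rot']),s['qpos'])
E0=ext('wrist'); img,d=ctrl.get_image('wrist'); P=cloud('wrist',d,E0); save('w1',img)
for r in ctrl.trace('wrist','sink')[:4]:
    m=r['pixels']; q=P[m]; q=q[(q[:,2]>40)&(q[:,2]<60)]
    if len(q)>20: print(r['confidence'],np.round(r['bbox']),cv2.minAreaRect(q[:,:2].astype(np.float32)),np.median(q[:,2]),img[m].mean(0))
E
```

```text
3.1 [512.07856875 268.42499341 199.95673705] [-1.79983574e+02  6.10676742e-02  1.17391247e+02] [-0.23326483  0.58016941 -0.46613944  1.73471766  0.32042065  0.90319915
 -0.35624618]
0.9 [170. 211. 234. 284.] ((496.5372009277344, 168.78485107421875), (36.601280212402344, 56.195350646972656), 70.70540618896484) 49.51796763066386 [24.83216525 65.29140539 28.4072298 ]
0.89 [228. 143. 290. 190.] ((507.84283447265625, 270.8627014160156), (56.15952682495117, 36.20143127441406), 28.409557342529297) 49.89431415677106 [170.8700361  164.56438026 155.70517449]
0.76 [165.  15. 225.  93.] ((409.3049621582031, 334.29150390625), (36.375553131103516, 56.15599060058594), 11.617956161499023) 50.10502914640651 [ 48.47452425 108.16728054  51.6160221 ]
```

View pics/w1.png

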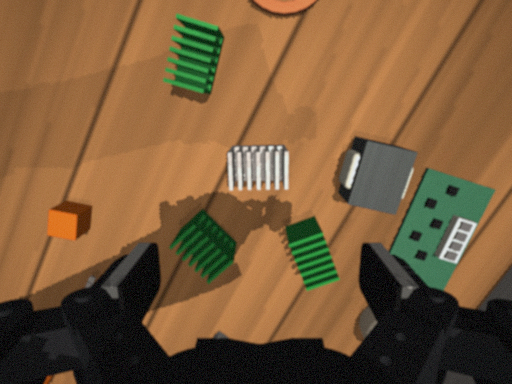

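```bash
python3 - <<'E'
from h import *
s=ctrl.read_state(); print(s['clock'],s['eef_pos'],np.degrees(s['tool_rot']))
delta(508.5,271.3,38,118.3)
E
```

```text
3.2 [512.05446898 269.00574786 200.04684286] [1.79994732e+02 3.53532509e-02 1.17420903e+02]
delta [ 0.38 -0.21 16.2 ] spin -0.9
```

play_rows --pt "0 0.4 -0.2 5 -0.9" --pt "0 0.4 -0.2 10 -0.9" --pt "0 0.4 -0.2 13 -0.9" --pt "0 0.4 -0.2 14.5 -0.9" --pt "0 0.4 -0.2 15.5 -0.9" --pt "0 0.4 -0.2 16.2 -0.9" --pt "0 0.4 -0.2 16.2 -0.9" --pt "0 0.4 -0.2 16.2 -0.9"

```text
clock: 4.0
eef_pos: [509.0, 273.5, 39.0]
tool_rot: [3.139, -0.0, 2.067]
force: [0.8, 0.6, 1.2]
width: 85.8
gripper_force: 0.0
```

play_rows --pt "1 0 0 0 0" --pt "1 0 0 0 0" --pt "1 0 0 0 0" --pt "1 0 0 0 0" --pt "1 0 0 0 0" --pt "1 0 0 0 0" --pt "1 0 0 0 0" --pt "1 0 0 0 0"

```text
clock: 4.8
eef_pos: [508.1, 273.0, 37.7]
tool_rot: [-3.142, 0.0, 2.067]
force: [-0.2, 0.1, -0.0]
width: -0.1
gripper_force: 0.0
```

```bash
python3 - <<'E'
from h import *
E0=ext('wrist'); img,d=ctrl.get_image('wrist'); P=cloud('wrist',d,E0)
i2,d2=ctrl.get_image('side'); P2=cloud('side',d2)
for n,PP,im in [('wrist',P,img),('side',P2,i2)]:
  for r in ctrl.trace(n,'sink')[:5]:
    m=r['pixels']; q=PP[m]; q=q[(q[:,2]>40)&(q[:,2]<60)]
    if len(q)>20: print(n,round(r['confidence'],2),np.round(r['bbox']),cv2.minAreaRect(q[:,:2].astype(np.float32)),np.median(q[:,2]),im[m].mean(0).round())
c=cv2.resize(i2[190:320,180:330],None,fx=3,fy=3)
save('w2',np.hstack([cv2.resize(img,(520,390)),c[:,:280*1]]) if 0 else np.hstack([cv2.resize(img,(350,390)),c]))
E
```

```text
wrist 0.82 [ 61.   3. 197. 100.] ((411.3878479003906, 325.2016296386719), (36.94046401977539, 38.392738342285156), 11.410012245178223) 50.07326738755859 [ 41. 103.  47.]
wrist 0.66 [132. 322. 161. 350.] ((477.4176025390625, 192.59068298339844), (4.198274612426758, 3.8461413383483887), 74.41547393798828) 45.45660110167415 [16. 51. 22.]
wrist 0.65 [200. 190. 320. 285.] ((508.0514221191406, 270.6266784667969), (56.314552307128906, 37.107608795166016), 28.39150047302246) 49.776848060543955 [123. 117. 111.]
side 0.94 [212. 211. 236. 247.] ((603.541748046875, 215.37921142578125), (36.564659118652344, 59.061363220214844), 48.13962173461914) 49.98877129779271 [ 67. 100.  57.]
side 0.82 [272. 274. 292. 312.] ((411.5353698730469, 335.4810791015625), (35.954097747802734, 59.060665130615234), 11.738776206970215) 50.074659922801686 [ 80. 115.  64.]
side 0.76 [263. 223. 281. 245.] ((476.6636657714844, 178.50119018554688), (33.77862548828125, 10.0309419631958), 71.82833099365234) 47.46913369394002 [55. 77. 43.]
side 0.68 [235. 240. 259. 272.] ((510.1723937988281, 271.8751220703125), (56.26533508300781, 40.031715393066406), 28.6182804107666) 50.681718919922446 [126. 119. 111.]
```

View pics/w2.png

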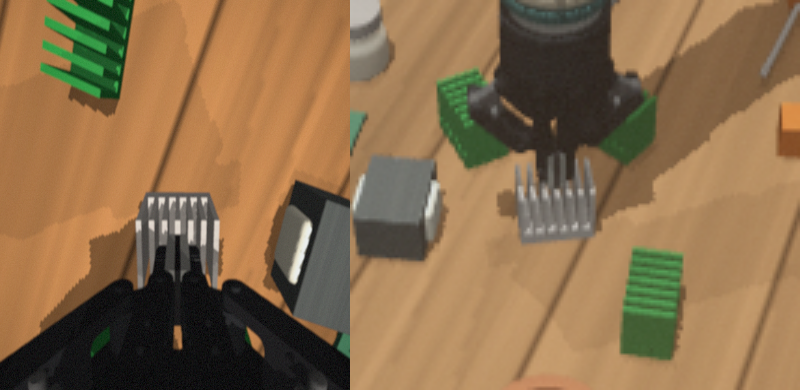

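```bash
python3 - <<'E'
from h import *
s=ctrl.read_state(); print(s['clock'],s['eef_pos'],np.degrees(s['tool_rot']),s['force'],s['width'],s['qpos'])
T=tool()
for n in ['side','top','wrist']:
    E0=ext(n);i,d=ctrl.get_image(n);P=cloud(n,d,E0).reshape(-1,3);C=i.reshape(-1,3)
    L=(P-T[:3,3])@T[:3,:3]
    k=(np.abs(L[:,0])<60)&(np.abs(L[:,1])<40)&(P[:,2]<130)&(P[:,2]>3)&(C.max(1)<60)&(C.max(1).astype(int)-C.min(1)<15)
    q=L[k]; o=np.argsort(-q[:,2])
    print(n,len(q),'lowest dark pts (tool frame)',np.round(q[o[:12]]).tolist(), np.round(q[o[len(o)//3:len(o)//3+5]]).tolist())
    if n=='side':
        for z0 in range(-60,30,8):
            w=L[(L[:,2]>z0)&(L[:,2]<=z0+8)&(abs(L[:,0])<50)&(abs(L[:,1])<35)&(C.max(1)<75)]
            if len(w): print(z0,len(w),w.mean(0).round(),w.min(0).round(),w.max(0).round())
im=ctrl.get_image('side')[0][190:290,200:310]; save('w3',cv2.resize(im,None,fx=6,fy=6,interpolation=cv2.INTER_CUBIC))
E
```

```text
5.0 [508.1217291  273.0136185   37.79494365] [1.79999336e+02 7.09334869e-04 1.18431472e+02] [-0.48052666  0.5152866   0.46117044] 0.016273124607962423 [-0.32278484  0.79789671 -0.34700911  1.85491559  0.46816862  0.56991249
 -0.47639318]
side 228 lowest dark pts (tool frame) [[7.0, 11.0, -25.0], [7.0, 11.0, -29.0], [7.0, -11.0, -32.0], [8.0, 11.0, -32.0], [8.0, -7.0, -34.0], [7.0, -11.0, -35.0], [11.0, 2.0, -38.0], [9.0, -0.0, -38.0], [8.0, -11.0, -39.0], [8.0, 11.0, -39.0], [5.0, 13.0, -39.0], [11.0, 2.0, -41.0]] [[5.0, -20.0, -70.0], [-3.0, -26.0, -70.0], [-0.0, 29.0, -70.0], [0.0, 25.0, -71.0], [1.0, 23.0, -71.0]]
-60 31 [  8.   2. -57.] [ -7. -18. -60.] [ 14.  19. -52.]
-52 19 [  8.   2. -47.] [  4. -12. -52.] [ 13.  15. -44.]
-44 22 [  7.   3. -40.] [  4. -11. -44.] [ 11.  15. -36.]
-36 22 [  8.   1. -32.] [  4. -11. -36.] [ 12.  15. -28.]
-28 15 [  8.   2. -24.] [  5. -11. -28.] [ 11.  13. -20.]
-20 2 [  8.   5. -19.] [  5.   2. -19.] [ 11.   8. -19.]
top 0 lowest dark pts (tool frame) [] []
wrist 23034 lowest dark pts (tool frame) [[-9.0, -17.0, 15.0], [-7.0, 15.0, 9.0], [-6.0, -17.0, 7.0], [11.0, -1.0, -19.0], [11.0, -1.0, -19.0], [11.0, -1.0, -20.0], [11.0, -3.0, -20.0], [11.0, -2.0, -20.0], [11.0, -2.0, -21.0], [11.0, -2.0, -21.0], [7.0, -8.0, -21.0], [11.0, -2.0, -21.0]] [[2.0, -26.0, -70.0], [3.0, 21.0, -70.0], [2.0, 27.0, -70.0], [-6.0, 25.0, -70.0], [9.0, -25.0, -70.0]]
```

View pics/w3.png

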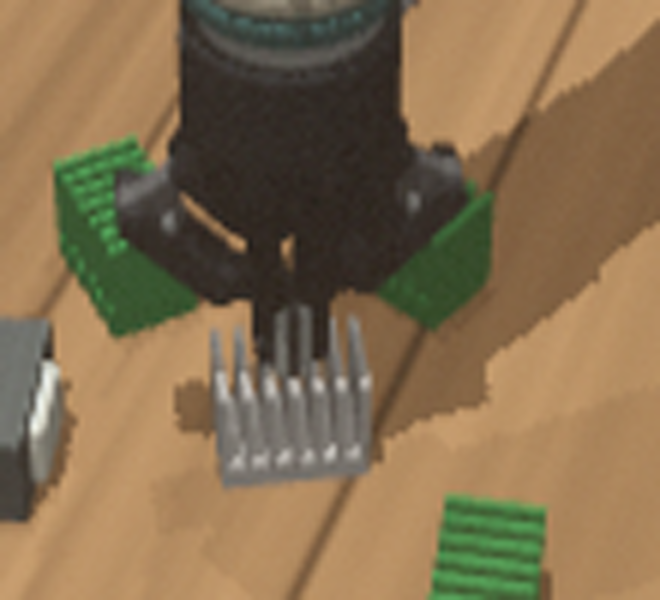

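```bash
python3 - <<'E'
from h import *
T=tool()
for n in ['side','wrist']:
    E0=ext(n);i,d=ctrl.get_image(n);P=cloud(n,d,E0);L=(P-T[:3,3])@T[:3,:3]
    if n=='side': cols=[246,248,250,252]; rows=range(232,272,2)
    else: cols=[244,256,268]; rows=range(180,300,6)
    for c in cols:
        print(n,c,' '.join(f"{r}:({L[r,c,0]:.0f},{L[r,c,1]:.0f},{P[r,c,2]:.0f};{i[r,c].mean():.0f})" for r in rows))
E
```

```text
side 246 232:(16,7,125;44) 234:(15,7,118;43) 236:(12,7,109;41) 238:(11,7,102;41) 240:(14,7,98;42) 242:(12,7,91;84) 244:(12,7,84;91) 246:(12,7,77;104) 248:(10,7,69;103) 250:(11,7,64;105) 252:(9,7,54;99) 254:(-33,2,0;101) 256:(-15,4,14;131) 258:(-11,4,12;124) 260:(-5,5,12;121) 262:(2,6,14;118) 264:(6,7,11;121) 266:(14,7,14;165) 268:(14,7,7;112) 270:(14,7,0;125)
side 248 232:(-101,-11,3;75) 234:(-96,-10,2;67) 236:(-5,0,91;47) 238:(2,1,91;42) 240:(7,2,90;47) 242:(10,2,87;56) 244:(10,2,81;51) 246:(11,2,76;52) 248:(11,2,70;57) 250:(10,2,62;57) 252:(12,2,57;67) 254:(11,2,50;160) 256:(15,3,47;115) 258:(16,3,43;104) 260:(14,3,33;106) 262:(14,3,27;106) 264:(14,3,19;122) 266:(16,3,15;141) 268:(14,3,6;113) 270:(15,3,0;128)
side 250 232:(8,-2,116;41) 234:(10,-2,112;37) 236:(12,-2,107;42) 238:(10,-2,100;42) 240:(11,-2,94;56) 242:(12,-2,89;95) 244:(10,-2,80;90) 246:(12,-2,77;89) 248:(11,-2,69;90) 250:(11,-2,63;91) 252:(-19,-6,22;94) 254:(-18,-6,16;99) 256:(-13,-5,16;125) 258:(-7,-4,15;121) 260:(-0,-4,16;121) 262:(5,-3,15;122) 264:(11,-2,15;124) 266:(15,-2,13;150) 268:(15,-2,7;114) 270:(14,-2,-2;136
[... 784 characters left out ...]
) 186:(17,-3,1;136) 192:(16,-3,8;85) 198:(13,-3,13;147) 204:(10,-3,13;113) 210:(16,-3,42;98) 216:(16,-3,50;141) 222:(13,-3,50;194) 228:(10,-3,50;194) 234:(11,-3,60;45) 240:(11,-3,66;33) 246:(11,-3,72;33) 252:(11,-3,78;31) 258:(11,-3,83;19) 264:(11,-2,88;18) 270:(9,-2,89;41) 276:(7,-2,89;34) 282:(5,-2,89;28) 288:(2,-2,88;28) 294:(-1,-2,88;26)
wrist 268 180:(21,4,-0;133) 186:(17,4,-0;140) 192:(16,4,9;79) 198:(13,4,12;177) 204:(10,4,13;120) 210:(6,4,11;118) 216:(3,4,12;115) 222:(-1,4,12;122) 228:(-4,4,13;124) 234:(12,2,61;84) 240:(11,2,67;86) 246:(11,2,72;83) 252:(11,2,78;62) 258:(11,2,82;65) 264:(11,2,88;66) 270:(11,2,91;57) 276:(12,2,97;16) 282:(12,1,101;22) 288:(11,1,103;15) 294:(9,1,103;23)
```

The fingers shut empty. Depth from both cameras puts the shut fingertips at about z 57, just above the fins. The real tips are therefore about 43 mm short of what the stated overhang gives. The sink hasn't moved, so I'll open and go lower by that much, watching the force.

play_rows --pt "0 -0.15 0 0 0" --pt "0 -0.15 0 0 0" --pt "0 -0.15 0 0 0" --pt "0 -0.15 0 0 0" --pt "0 -0.15 0 0 0" --pt "0 -0.15 0 0 0" --pt "0 -0.15 0 1 0" --pt "0 -0.15 0 2 0" --pt "0 -0.15 0 2 0"

```text
clock: 6.2
eef_pos: [507.6, 270.8, 15.9]
tool_rot: [-3.138, 0.0, 2.067]
force: [-0.3, 0.7, -0.0]
width: 85.5
gripper_force: 0.0
```

play_rows --pt "0 0 0 0.7 0" --pt "0 0 0 1.4 0" --pt "0 0 0 2.0 0" --pt "0 0 0 2.0 0"

```text
clock: 6.6
eef_pos: [508.2, 271.3, -3.2]
tool_rot: [-3.14, 0.0, 2.067]
force: [0.1, 0.4, -0.7]
width: 85.2
gripper_force: 0.0
```

```bash
python3 - <<'E'
from h import *
s=ctrl.read_state(); print(s['clock'],s['eef_pos'],s['force'],s['width'])
T=tool();E0=ext('side');i,d=ctrl.get_image('side');P=cloud('side',d,E0);L=(P-T[:3,3])@T[:3,:3];C=i.max(-1)
k=(C<75)&(abs(L[...,0])<40)&(abs(L[...,1])<75)&(P[...,2]<90)&(P[...,2]>2)
for a in (-75,-60,-45,-30,-15,15,30,45,60):
    w=k&(L[...,1]>a)&(L[...,1]<=a+15); 
    if w.sum(): print(a,w.sum(),'zmin',np.sort(P[w][:,2])[:5].round(), 'x',L[w][:,0].min().round(),L[w][:,0].max().round())
E
```

```text
6.6 [508.21838721 271.26793454  -3.24486118] [ 0.13629005  0.40998114 -0.68483538] 85.18562154447609
-75 32 zmin [71. 71. 72. 72. 73.] x -12.0 15.0
-60 99 zmin [33. 34. 35. 36. 36.] x -11.0 14.0
-45 59 zmin [28. 29. 31. 34. 35.] x -11.0 19.0
-30 4 zmin [85. 89. 89. 89.] x 9.0 17.0
-15 5 zmin [82. 86. 86. 87. 90.] x 8.0 12.0
15 1 zmin [88.] x 10.0 10.0
30 45 zmin [72. 73. 73. 75. 76.] x -16.0 19.0
45 106 zmin [32. 37. 37. 37. 38.] x -13.0 15.0
60 41 zmin [69. 73. 74. 75. 76.] x -8.0 15.0
```

play_rows --pt "1 0 0 0 0" --pt "1 0 0 0 0" --pt "1 0 0 0 0" --pt "1 0 0 0 0" --pt "1 0 0 0 0" --pt "1 0 0 0 0"

```text
clock: 7.25
eef_pos: [509.2, 271.9, -1.7]
tool_rot: [3.141, 0.0, 2.067]
force: [-0.4, 0.2, 6.2]
width: 55.6
gripper_force: 64.3
```

```bash
python3 - <<'E'
from h import *
import math
a=math.radians(77.4); T=tool(); print(T[:3,3])
bx=582.3+75*math.cos(a); by=-80.5+75*math.sin(a); print(bx,by)
delta(bx,by,100,77.4)
E
```

```text
[509.19375285 271.92432302  -1.66264215]
598.6607431047406 -7.306242854593947
delta [-28.82  -5.42 -10.17] spin 41.0
```

play_rows --pt "1 0 0 -1 0" --pt "1 0 0 -4 0" --pt "1 0 0 -8 0" --pt "1 0 0 -12 0" --pt "1 0 0 -12 0" --pt "1 -5 -1 -12 8" --pt "1 -10 -2 -12 16" --pt "1 -15 -3 -12 24" --pt "1 -20 -4 -12 32" --pt "1 -24 -4.5 -12 40"

```text
clock: 8.25
eef_pos: [582.9, 35.8, 117.2]
tool_rot: [-3.14, 0.002, 1.362]
force: [0.7, -0.3, -1.9]
width: 55.6
gripper_force: 63.9
```

play_rows --pt "1 0 0 0 0" --pt "1 0 0 0 0" --pt "1 0 0 0 0"

```text
clock: 8.55
eef_pos: [582.7, 40.7, 117.4]
tool_rot: [-3.14, -0.001, 1.371]
force: [0.2, -0.4, -2.2]
width: 55.4
gripper_force: 63.9
```

```bash
python3 - <<'E'
from h import *
s=ctrl.read_state(); print(s['clock'],s['eef_pos'],np.degrees(s['tool_rot']),s['force'],s['width'],s['qpos'])
T=tool()
for n in ['wrist','top','side']:
    E0=ext(n);i,d=ctrl.get_image(n);P=cloud(n,d,E0); save('x_'+n,i); np.savez('x_'+n,img=i,P=P)
    q=P.reshape(-1,3);C=i.reshape(-1,3)
    k=(q[:,2]>9)&(q[:,2]<19)&(abs(q[:,0]-582)<90)&(abs(q[:,1]+80)<150)&(C.min(1)>110); w=q[k]
    print(n,'bed',cv2.minAreaRect(w[:,:2].astype(np.float32)),len(w),np.median(w[:,2]))
delta(598.7,-7.3,110,77.4)
E
```

```text
8.55 [582.66859265  40.66714964 117.38611243] [-1.79914477e+02 -4.66190085e-02  7.85584843e+01] [ 0.18859637 -0.39224647 -2.15192736] 55.42456485014521 [ 0.04847364  0.67230005 -0.26045139  1.79448717  0.24723532  0.70779942
 -0.54643508]
wrist bed ((592.795654296875, -31.843902587890625), (164.90032958984375, 99.79476165771484), 77.39871215820312) 3238 14.076869595584498
top bed ((585.6500854492188, -81.03286743164062), (280.78948974609375, 74.66435241699219), 87.11066436767578) 181 12.775051942946675
side bed ((583.47021484375, -81.92025756835938), (274.9061584472656, 102.94855499267578), 77.1712417602539) 899 15.70208829658634
delta [-4.43  2.49  0.77] spin 1.2
```

View pics/x_wrist.png

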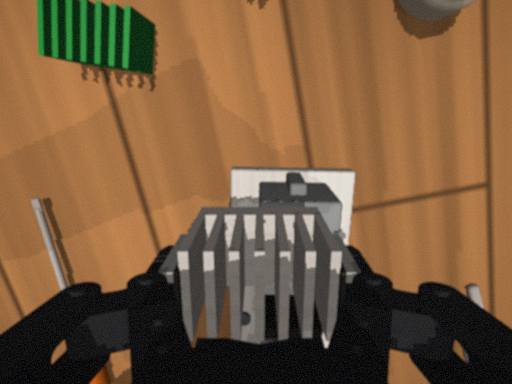

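```bash
python3 - <<'E'
from h import *
T=tool(); z=np.load('x_wrist.npz'); P=z['P'];C=z['img']
L=(P-T[:3,3])@T[:3,:3]
k=(C.min(-1)>120)&(abs(L[...,0])<30)&(abs(L[...,1])<40)&(abs(L[...,2])<60)&(L[...,2]<20)
q=L[k]; print(len(q),np.percentile(q,[1,50,99],axis=0).round(1)); top=q[q[:,2]<np.percentile(q[:,2],60)]; print(cv2.minAreaRect(top[:,:2].astype(np.float32)))
delta(598.4,-7.8,110,77.4)
E
```

```text
2603 [[ -3.2 -29.  -54.3]
 [ 12.2  -1.9 -14.3]
 [ 16.3  28.2 -12.1]]
((5.940365791320801, 1.0617713928222656), (35.9189338684082, 66.2777099609375), 17.949087142944336)
delta [-4.48  2.48  0.77] spin 1.2
```

play_rows --pt "1 -2.5 1.3 0 1.2" --pt "1 -4.5 2.5 0 1.2" --pt "1 -4.5 2.5 0 1.2" --pt "1 -4.5 2.5 2 1.2" --pt "1 -4.5 2.5 4.5 1.2" --pt "1 -4.5 2.5 7 1.2" --pt "1 -4.5 2.5 9 1.2" --pt "1 -4.5 2.5 9.8 1.2" --pt "1 -4.5 2.5 9.8 1.2" --pt "1 -4.5 2.5 9.8 1.2"

```text
clock: 9.7
eef_pos: [599.6, -9.2, 20.5]
tool_rot: [3.141, -0.001, 1.349]
force: [0.4, 0.2, -1.1]
width: 55.6
gripper_force: 63.9
```

```bash
python3 - <<'E'
from h import *
s=ctrl.read_state(); print(s['clock'],s['eef_pos'],np.degrees(s['tool_rot']),s['force'])
delta(598.4,-7.8,13,77.4)
for n in ['side','wrist']:
    E0=ext(n);i,d=ctrl.get_image(n);P=cloud(n,d,E0)
    T=tool(); L=(P-T[:3,3])@T[:3,:3]
    if n=='side': save('y',cv2.resize(i[95:215,215:325],None,fx=5,fy=5,interpolation=cv2.INTER_CUBIC))
E
```

```text
9.7 [599.58594415  -9.15912088  20.54182524] [ 1.79938683e+02 -3.71680977e-02  7.72768199e+01] [ 0.39835364  0.17876451 -1.06162523]
delta [ 0.11 -0.15  0.75] spin -0.1
```

View pics/y.png

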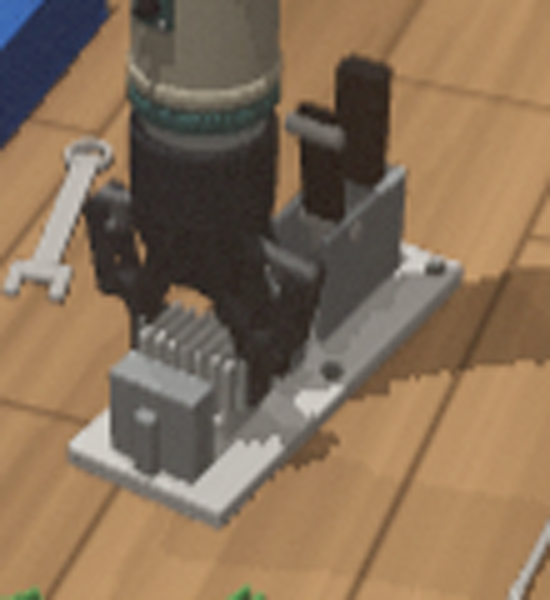

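The sink hangs between the jaws just behind the fixed jaw, centred across the bed, with the trigger clear behind the gripper. Next I lower it.

play_rows --pt "1 0 -0.1 0.3 0" --pt "1 0 -0.1 0.6 0" --pt "1 0 -0.1 0.75 0" --pt "1 0 -0.1 0.75 0"

```text
clock: 10.2
eef_pos: [598.0, -9.7, 12.3]
tool_rot: [3.142, 0.0, 1.348]
force: [-0.4, -0.3, 0.3]
width: 55.7
gripper_force: 64.0
```

play_rows --pt "0 0 0 0 0" --pt "0 0 0 0 0" --pt "0 0 0 0 0" --pt "0 0 0 0 0" --pt "0 0 0 0 0" --pt "0 0 0 0 0" --pt "0 0 0 0 0" --pt "0 0 0 0 0" --pt "0 0 0 0 0"

```text
clock: 11.1
eef_pos: [598.0, -9.7, 12.3]
tool_rot: [3.142, -0.0, 1.348]
force: [0.6, 0.1, -0.7]
width: 85.2
gripper_force: 0.0
```

play_rows --pt "0 0 0 -2 0" --pt "0 0 0 -5 0" --pt "0 0 0 -9 0" --pt "0 0 0 -14 0" --pt "0 0 0 -17 0" --pt "0 0 0 -17 0" --pt "0 0 0 -17 0"

```text
clock: 11.8
eef_pos: [598.1, -9.8, 182.8]
tool_rot: [3.14, -0.0, 1.348]
force: [-0.1, -0.0, -0.3]
width: 85.7
gripper_force: 0.0
```

```bash
cat > st.py <<'E'
from h import *
import math
O=np.array([581.9,-82.0]); a=math.radians(77.4); X=np.array([math.cos(a),math.sin(a)]); Y=np.array([-X[1],X[0]])
def cl(q): d=np.asarray(q)[...,:2]-O; return np.stack([d@X,d@Y,np.asarray(q)[...,2]],-1)
def look(names=('wrist','top','side')):
    s=ctrl.read_state(); print(s['clock'],np.round(s['eef_pos'],1),'clamp frame',cl(s['eef_pos']).round(1),np.degrees(s['tool_rot']).round(2),np.round(s['force'],1),s['width'])
    for n in names:
        E0=ext(n);i,d=ctrl.get_image(n);P=cl(cloud(n,d,E0)); np.savez('z_'+n,img=i,P=P)
        for o in ['sink','jaw','trigger_pad']:
            for r in ctrl.trace(n,o)[:4]:
                q=P[r['pixels']]; q=q[~np.isnan(q[:,0])]
                if len(q)<15 or abs(np.median(q[:,0]))>150 or abs(np.median(q[:,1]))>70: continue
                print(n,o,round(r['confidence'],2),'p5/50/95',np.percentile(q,[5,50,95],axis=0).round(1).tolist())
                if o=='sink':
                    w=q[(q[:,2]>58)&(q[:,2]<72)]
                    if len(w)>20: print('   rect',cv2.minAreaRect(w[:,:2].astype(np.float32)),np.median(w[:,2]))
E
python3 -c "
from st import *
look()"
```

```text
11.8 [598.1  -9.8 182.8] clamp frame [ 7.400e+01 -1.000e-01  1.828e+02] [179.93  -0.    77.22] [-0.1 -0.  -0.3] 85.6650057860931
wrist sink 0.74 p5/50/95 [[56.0, -24.5, 20.2], [75.1, 1.2, 49.5], [90.6, 26.7, 64.9]]
   rect ((72.78191375732422, 1.1471672058105469), (55.984012603759766, 36.47998809814453), 89.7675552368164) 64.0637297096469
wrist sink 0.2 p5/50/95 [[-92.1, -44.2, 13.1], [16.4, 1.0, 14.8], [125.1, 46.2, 84.9]]
   rect ((31.956756591796875, 2.9120922088623047), (53.89453887939453, 187.1291961669922), 88.45575714111328) 68.55544922425298
wrist jaw 0.87 p5/50/95 [[-51.4, -19.0, 24.2], [15.2, 0.5, 62.1], [26.9, 20.0, 67.7]]
wrist jaw 0.62 p5/50/95 [[-49.4, -10.5, 61.7], [-43.4, 0.7, 99.4], [-40.1, 11.9, 118.9]]
wrist jaw 0.43 p5/50/95 [[56.5, -24.4, 21.0], [75.3, 1.2, 49.9], [90.6, 26.6, 64.9]]
wrist trigger_pad 0.75 p5/50/95 [[-49.3, -10.9, 63.8], [-43.3, 0.7, 100.2], [-40.1, 12.0, 119.0]]
top sink 0.42 p5/50/95 [[82.7, -23.7, 39.4], [87.4, 1.4, 58.8], [91.9, 25.9, 66.4]]
   rect ((87.34607696533203, 4.361886978149414), (8.671133995056152, 47.97511672973633), 3.7819032669067383) 63.37329365671553
side sink 0.78 p5/50/95 [[58.4, -25.4, 23.1], [78.6, 16.7, 60.2], [92.8, 27.8, 67.2]]
   rect ((74.46990203857422, -0.2800559997558594), (56.755069732666016, 38.70386505126953), 88.606689453125) 64.08881006236152
side jaw 0.67 p5/50/95 [[-35.9, -20.6, 25.9], [21.3, 5.9, 55.4], [30.4, 21.9, 69.7]]
side trigger_pad 0.59 p5/50/95 [[-46.3, -11.2, 83.3], [-40.0, 2.8, 118.8], [-27.9, 13.2, 154.2]]
```

The sink stands at clamp x≈73, y≈1 with its top at 64, clear of the jaw face at about 28. Next I shut the fingers and bring them in front of the trigger bead.

play_rows --pt "1 0 -0.1 0 0" --pt "1 -4 -0.1 0 0" --pt "1 -7.9 -0.1 0 0" --pt "1 -7.9 -0.1 0 0" --pt "1 -7.9 -0.1 0 0" --pt "1 -7.9 -0.1 2 0" --pt "1 -7.9 -0.1 5 0" --pt "1 -7.9 -0.1 7.2 0" --pt "1 -7.9 -0.1 7.2 0" --pt "1 -7.9 -0.1 7.2 0"

```text
clock: 13.4
eef_pos: [580.1, -85.1, 110.6]
tool_rot: [3.142, -0.001, 1.35]
force: [0.2, -0.5, -0.4]
width: 0.0
gripper_force: 0.0
```

```bash
python3 - <<'E'
from st import *
s=ctrl.read_state(); print(s['clock'],cl(s['eef_pos']).round(1),np.round(s['force'],1),s['width'])
E0=ext('side');i,d=ctrl.get_image('side');P=cl(cloud('side',d,E0)); save('v',cv2.resize(i[60:215,205:335],None,fx=3.8,fy=3.8,interpolation=cv2.INTER_CUBIC))
m=(P[...,2]>90)&(P[...,2]<170)&(abs(P[...,1])<30)&(abs(P[...,0]+30)<70)
for z0 in range(90,170,8):
    w=P[m&(P[...,2]>=z0)&(P[...,2]<z0+8)]
    h,_=np.histogram(w[:,0],bins=np.arange(-100,42,10)); print(z0,h)
E
```

```text
13.4 [ -3.4   1.1 110.6] [ 0.2 -0.5 -0.4] 0.008947616214514415
90 [ 0  4 12  0  0 17  0  0  0  0  0  0  0  0]
98 [ 0  5 14  0  0 12  5  0  0  0  0  0  0  0]
106 [ 1  4 15  0  0 14  3  0  0  0  0  0  0  0]
114 [ 0  5 19  0  0  3  9  0  0  0  0  0  0  0]
122 [ 1  6 13  0  0  6  8  0  0  0  5  0  0  0]
130 [ 0  5 10  0  0  2  8  0  0  4 16  0  0  0]
138 [ 0  5  7  0  0  0  2  4  0  3 20  3  0  0]
146 [ 0  4  6  0  0  0  2  3  0  6 23  2  0  0]
154 [ 0  1  7  0  0  0  0  0  0  3 18  4  0  0]
162 [ 0  0  0  0  0  0  0  0  0  0 19  4  0  0]
```

View pics/v.png

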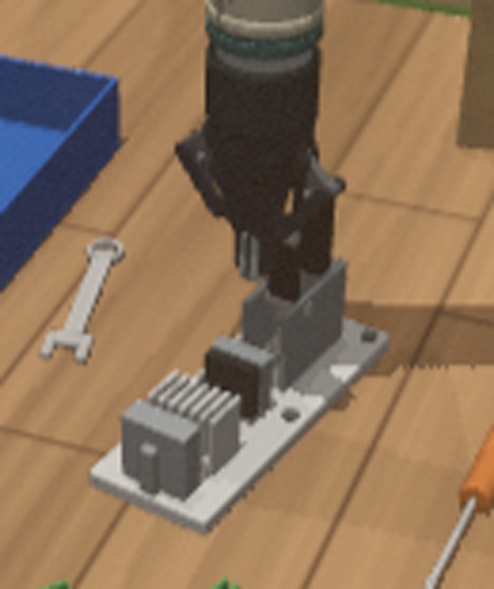

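play_rows --pt "1 -0.6 0 0 0" --pt "1 -1.1 0 0 0" --pt "1 -1.4 0 0 0" --pt "1 -1.7 0 0 0" --pt "1 -2.0 0 0 0" --pt "1 -2.3 0 0 0"

```text
clock: 14.05
eef_pos: [576.3, -104.2, 111.2]
tool_rot: [3.139, -0.006, 1.351]
force: [2.0, 11.3, 3.1]
width: 0.1
gripper_force: 5.6
```

play_rows --pt "1 -0.3 0 0 0" --pt "1 -0.6 0 0 0" --pt "1 -0.9 0 0 0"

```text
clock: 14.35
eef_pos: [574.8, -112.2, 111.3]
tool_rot: [3.139, -0.007, 1.352]
force: [1.9, 10.9, 3.5]
width: 0.3
gripper_force: 5.7
```

play_rows --pt "1 -0.2 0 0 0" --pt "1 -0.4 0 0 0"

```text
clock: 14.55
eef_pos: [573.9, -116.3, 111.3]
tool_rot: [3.139, -0.007, 1.351]
force: [2.6, 11.0, 3.2]
width: -0.0
gripper_force: 5.6
```

play_rows --pt "1 -0.3 0 0 0" --pt "1 -0.3 0 0 0"

```text
clock: 14.75
eef_pos: [573.2, -119.7, 111.3]
tool_rot: [3.139, -0.006, 1.351]
force: [2.0, 9.8, 3.4]
width: -0.1
gripper_force: 5.2
```

play_rows --pt "1 -0.2 0 0 0" --pt "1 -0.2 0 0 0"

```text
clock: 14.95
eef_pos: [572.9, -121.1, 111.3]
tool_rot: [3.139, -0.007, 1.351]
force: [3.0, 11.3, 2.9]
width: -0.1
gripper_force: 5.7
```

play_rows --pt "1 -0.2 0 0 0" --pt "1 -0.2 0 0 0"

```text
clock: 15.15
eef_pos: [572.9, -121.1, 111.3]
tool_rot: [3.138, -0.009, 1.353]
force: [2.3, 13.8, 3.8]
width: -0.3
gripper_force: 7.3
```

play_rows --pt "1 2 0 0 0" --pt "1 3.2 0 0 0" --pt "1 3.2 0 0 0" --pt "1 3.2 0 0 0" --pt "1 3.2 0 0 0"

```text
clock: 15.65
eef_pos: [576.7, -98.8, 110.1]
tool_rot: [-3.141, 0.001, 1.346]
force: [0.3, 0.0, -0.4]
width: -0.4
gripper_force: 0.1
```

```bash
python3 -c "
from st import *
look(['side'])"
```

```text
15.65 [576.7 -98.8 110.1] clamp frame [-17.5   1.4 110.1] [-1.7997e+02  7.0000e-02  7.7140e+01] [ 0.3  0.  -0.4] -0.3708884012875164
side sink 0.58 p5/50/95 [[56.6, -27.2, 20.1], [78.8, 15.9, 60.9], [93.6, 28.1, 67.7]]
   rect ((82.57288360595703, -0.7757015228271484), (57.75667190551758, 54.32372283935547), 88.69507598876953) 64.00729206394186
side jaw 0.87 p5/50/95 [[-32.8, -17.9, 34.3], [28.6, 5.0, 60.9], [38.5, 21.9, 69.7]]
side trigger_pad 0.66 p5/50/95 [[-46.8, -10.4, 82.6], [-42.3, 6.5, 105.1], [-29.3, 15.0, 142.4]]
side trigger_pad 0.55 p5/50/95 [[-102.7, -18.5, 11.1], [-6.1, 17.6, 37.7], [132.7, 47.5, 108.2]]
```

play_rows --pt "1 -0.3 0 0 0" --pt "1 -0.6 0 0 0" --pt "1 -0.9 0 0 0" --pt "1 -1.2 0 0 0" --pt "1 -1.5 0 0 0" --pt "1 -1.8 0 0 0" --pt "1 -2.1 0 0 0" --pt "1 -2.4 0 0 0" --pt "1 -2.7 0 0 0" --pt "1 -2.9 0 0 0"

```text
clock: 16.85
eef_pos: [573.1, -120.0, 111.3]
tool_rot: [3.139, -0.007, 1.351]
force: [2.1, 10.6, 3.8]
width: 0.0
gripper_force: 5.7
```

play_rows --pt "1 -0.1 0 0 0" --pt "1 -0.1 0 0 0" --pt "1 2 0 0 0" --pt "1 2.9 0 0 0" --pt "1 2.9 0 0 0" --pt "1 2.9 0 0 0" --pt "1 2.9 0 0 0"

```text
clock: 17.55
eef_pos: [576.7, -98.8, 110.2]
tool_rot: [-3.141, 0.001, 1.346]
force: [0.4, -0.2, -0.3]
width: -0.2
gripper_force: 0.0
```

```bash
python3 -c "
from st import *
look(['side'])"
```

```text
17.55 [576.7 -98.8 110.2] clamp frame [-17.5   1.4 110.2] [-1.7998e+02  7.0000e-02  7.7140e+01] [ 0.4 -0.2 -0.3] -0.17476375446285528
side sink 0.54 p5/50/95 [[56.7, -27.0, 17.9], [77.6, 16.1, 60.6], [92.8, 28.0, 67.9]]
   rect ((79.44100952148438, -0.3150310516357422), (59.760276794433594, 51.88658905029297), 89.14558410644531) 63.99845587047332
side jaw 0.57 p5/50/95 [[-32.8, -16.4, 31.5], [34.7, 5.3, 61.8], [47.9, 22.2, 70.0]]
side trigger_pad 0.59 p5/50/95 [[-46.5, -8.5, 84.8], [-41.5, 5.9, 106.0], [-34.5, 13.0, 140.5]]
side trigger_pad 0.28 p5/50/95 [[57.9, -25.5, 23.4], [77.2, 16.1, 61.7], [92.4, 28.1, 67.8]]
```

play_rows --pt "1 -0.3 0 0 0" --pt "1 -0.6 0 0 0" --pt "1 -0.9 0 0 0" --pt "1 -1.2 0 0 0" --pt "1 -1.5 0 0 0" --pt "1 -1.8 0 0 0" --pt "1 -2.1 0 0 0" --pt "1 -2.4 0 0 0" --pt "1 -2.7 0 0 0" --pt "1 -2.9 0 0 0"

```text
clock: 18.75
eef_pos: [573.1, -119.9, 111.3]
tool_rot: [3.139, -0.007, 1.352]
force: [2.8, 11.8, 3.4]
width: -0.0
gripper_force: 5.9
```

play_rows --pt "1 -0.1 0 0 0" --pt "1 -0.1 0 0 0" --pt "1 2 0 0 0" --pt "1 2.9 0 0 0" --pt "1 2.9 0 0 0" --pt "1 2.9 0 0 0" --pt "1 2.9 0 0 0"

```text
clock: 19.45
eef_pos: [576.8, -98.8, 110.1]
tool_rot: [-3.141, 0.001, 1.346]
force: [0.0, -0.6, 0.8]
width: 0.1
gripper_force: 0.0
```

```bash
python3 -c "
from st import *
look(['side'])"
```

```text
19.45 [576.8 -98.8 110.1] clamp frame [-17.5   1.4 110.1] [-1.7998e+02  7.0000e-02  7.7140e+01] [ 0.  -0.6  0.8] 0.09793082184455118
side sink 0.88 p5/50/95 [[63.2, -24.6, 22.2], [80.7, 18.0, 60.2], [93.1, 27.9, 67.3]]
   rect ((76.42375183105469, 1.0485763549804688), (55.026607513427734, 38.641239166259766), 89.66057586669922) 63.96631005905181
side jaw 0.68 p5/50/95 [[-31.7, -17.5, 35.1], [39.4, 3.8, 65.7], [56.6, 21.8, 69.9]]
```

play_rows --pt "1 -0.3 0 0 0" --pt "1 -0.6 0 0 0" --pt "1 -0.9 0 0 0" --pt "1 -1.2 0 0 0" --pt "1 -1.5 0 0 0" --pt "1 -1.8 0 0 0"

```text
clock: 20.25
eef_pos: [575.4, -108.6, 111.3]
tool_rot: [3.139, -0.008, 1.352]
force: [1.9, 11.4, 3.7]
width: 0.1
gripper_force: 6.0
```

play_rows --pt "1 -0.3 0 0 0" --pt "1 -0.6 0 0 0"

```text
clock: 20.45
eef_pos: [574.3, -114.6, 111.3]
tool_rot: [3.139, -0.008, 1.352]
force: [1.5, 11.8, 3.9]
width: 0.1
gripper_force: 5.9
```

play_rows --pt "1 -0.2 0 0 0" --pt "1 -0.4 0 0 0" --pt "1 -0.5 0 0 0"

```text
clock: 20.75
eef_pos: [573.2, -119.9, 111.3]
tool_rot: [3.138, -0.007, 1.352]
force: [2.1, 11.2, 4.1]
width: 0.1
gripper_force: 5.6
```

play_rows --pt "1 -0.1 0 0 0" --pt "1 -0.1 0 0 0" --pt "1 2 0 0 0" --pt "1 2.9 0 0 0" --pt "1 2.9 0 0 0" --pt "1 2.9 0 0 0" --pt "1 2.9 0 0 0"

```text
clock: 21.45
eef_pos: [576.7, -98.8, 110.2]
tool_rot: [-3.141, 0.001, 1.346]
force: [0.1, -0.2, -0.5]
width: 0.0
gripper_force: 0.0
```

```bash
python3 -c "
from st import *
look(['side'])"
```

```text
21.45 [576.7 -98.8 110.2] clamp frame [-17.5   1.4 110.2] [-1.7998e+02  7.0000e-02  7.7140e+01] [ 0.1 -0.2 -0.5] 0.04762139199116161
side sink 0.75 p5/50/95 [[69.5, -25.3, 23.0], [83.9, 18.7, 61.4], [100.3, 28.2, 67.4]]
   rect ((82.63787078857422, -0.24421119689941406), (58.64949417114258, 35.68040084838867), 89.41041564941406) 64.74755847000995
side jaw 0.67 p5/50/95 [[-29.5, -15.9, 37.0], [49.8, 2.6, 65.6], [65.5, 22.0, 70.7]]
```

play_rows --pt "1 -0.3 0 0 0" --pt "1 -0.6 0 0 0" --pt "1 -0.9 0 0 0"

```text
clock: 21.95
eef_pos: [576.4, -101.4, 110.8]
tool_rot: [3.141, -0.006, 1.35]
force: [1.0, 11.0, 2.8]
width: 0.1
gripper_force: 5.6
```

play_rows --pt "1 -0.2 0 0 0"

```text
clock: 22.05
eef_pos: [576.3, -102.4, 111.0]
tool_rot: [3.14, -0.007, 1.351]
force: [1.3, 11.6, 3.3]
width: 0.3
gripper_force: 5.8
```

play_rows --pt "1 -0.2 0 0 0"

```text
clock: 22.15
eef_pos: [576.1, -104.0, 111.1]
tool_rot: [3.14, -0.007, 1.352]
force: [1.3, 11.1, 3.3]
width: 0.2
gripper_force: 5.9
```

play_rows --pt "1 -0.2 0 0 0"

```text
clock: 22.25
eef_pos: [575.9, -105.3, 111.2]
tool_rot: [3.139, -0.008, 1.352]
force: [1.6, 13.4, 4.6]
width: 0.1
gripper_force: 7.0
```

play_rows --pt "1 0 0 0 0" --pt "1 -0.1 0 0 0"

```text
clock: 22.45
eef_pos: [575.9, -105.6, 111.3]
tool_rot: [3.139, -0.009, 1.352]
force: [2.0, 13.6, 4.7]
width: 0.1
gripper_force: 7.2
```

play_rows --pt "1 -0.1 0 0 0" --pt "1 -0.1 0 0 0"

```text
clock: 22.65
eef_pos: [575.8, -106.1, 111.4]
tool_rot: [3.139, -0.009, 1.353]
force: [1.7, 14.3, 3.9]
width: -0.1
gripper_force: 7.2
```

play_rows --pt "1 -0.1 0 0 0" --pt "1 -0.1 0 0 0"

```text
clock: 22.85
eef_pos: [575.7, -106.5, 111.4]
tool_rot: [3.139, -0.01, 1.353]
force: [1.1, 15.1, 4.7]
width: -0.2
gripper_force: 7.6
```

play_rows --pt "1 -0.1 0 0 0" --pt "1 -0.1 0 0 0"

```text
clock: 23.05
eef_pos: [575.6, -107.0, 111.5]
tool_rot: [3.139, -0.011, 1.353]
force: [1.3, 15.9, 5.7]
width: 0.4
gripper_force: 8.0
```

play_rows --pt "1 -0.1 0 0 0" --pt "1 -0.1 0 0 0" --pt "1 -0.1 0 0 0"

```text
clock: 23.35
eef_pos: [575.6, -107.5, 111.6]
tool_rot: [3.139, -0.011, 1.354]
force: [1.8, 17.0, 4.9]
width: 0.3
gripper_force: 8.5
```

play_rows --pt "1 0.8 0 0 0" --pt "1 1.6 0 0 0" --pt "1 2.4 0 0 0" --pt "1 3.2 0 0 0" --pt "1 3.2 0 0 0" --pt "1 3.2 0 0 0" --pt "1 3.2 0 -3 0" --pt "1 3.2 0 -7 0" --pt "1 3.2 0 -11 0" --pt "1 3.2 0 -11 0"

```text
clock: 24.35
eef_pos: [583.4, -86.6, 225.9]
tool_rot: [3.131, -0.001, 1.347]
force: [0.6, 0.4, -0.2]
width: -0.1
gripper_force: 0.0
```

play_rows --pt "1 0 0 0 0" --pt "1 0 0 0 0"

```text
clock: 24.55
eef_pos: [578.7, -86.2, 219.2]
tool_rot: [-3.139, 0.001, 1.347]
force: [-0.4, -0.1, 0.1]
width: 0.2
gripper_force: 0.0
```

```bash
python3 -c "
from st import *
look(['side','top','wrist'])"
```

```text
24.55 [578.7 -86.2 219.2] clamp frame [ -4.8   2.2 219.2] [-1.7987e+02  5.0000e-02  7.7180e+01] [-0.4 -0.1  0.1] 0.15383471706719593
side sink 0.58 p5/50/95 [[69.7, -25.7, 22.0], [84.2, 24.6, 60.8], [101.9, 28.5, 67.6]]
   rect ((82.68756103515625, 0.3980979919433594), (61.578758239746094, 35.76171875), 82.54782104492188) 63.76169091019062
side jaw 0.56 p5/50/95 [[-36.4, -21.5, 28.8], [47.0, 1.9, 55.7], [69.0, 21.8, 69.9]]
side trigger_pad 0.69 p5/50/95 [[-79.0, -14.8, 81.2], [-39.6, -0.3, 122.8], [-28.3, 12.2, 157.1]]
top sink 0.61 p5/50/95 [[72.0, -24.8, 30.2], [87.3, 1.7, 55.4], [102.9, 27.9, 66.1]]
   rect ((88.107421875, 0.27660369873046875), (34.883941650390625, 56.683475494384766), 1.563050389289856) 62.24226665196829
top jaw 0.66 p5/50/95 [[-7.6, -17.9, 14.6], [48.2, 1.5, 58.5], [67.5, 22.2, 67.8]]
top jaw 0.39 p5/50/95 [[72.3, -24.9, 34.0], [87.2, 1.2, 55.4], [102.2, 27.9, 66.1]]
wrist sink 0.92 p5/50/95 [[68.8, -24.0, 25.2], [85.0, 1.0, 56.7], [100.8, 26.5, 65.0]]
   rect ((84.68551635742188, 1.1736068725585938), (55.973487854003906, 35.2755012512207), 89.84209442138672) 64.08736650369232
wrist jaw 0.93 p5/50/95 [[-44.6, -17.1, 38.3], [44.3, 1.0, 64.4], [64.4, 19.1, 67.9]]
wrist jaw 0.16 p5/50/95 [[-80.5, -44.6, 13.0], [19.1, 0.1, 14.7], [120.7, 46.0, 82.9]]
wrist trigger_pad 0.62 p5/50/95 [[-46.6, -14.7, 79.5], [-36.5, -1.3, 142.1], [-29.7, 16.1, 149.6]]
```

```bash
python3 -c "
from cell import ctrl
print(ctrl.finish_job())"
```

```text
the job is handed in; nothing more can be done
None
```

I handed the job in with the heat sink clamped against the fixed jaw, but no verdict came back. The trigger's last squeeze stalled at about 17 N. In the last camera check the sink stood square (0.2° off) and about 1 mm off centre, with the trigger back at rest and the robot touching nothing. I judged the jaw's grip and the flush fit from that stall, because neither could be measured directly.

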